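Refill the three-lane milk-pot dispenser with the swinging spout

TASK

Refill the milk-pot dispenser: drop the three milk pots one at a time into its fill mouth so that each ends up in the tray of the colour of its own lid, swinging the spout over that tray with the lever before the pot goes in and leaving the lever alone while a pot is in the spout. The lever is slack on the shaft and not clamped on straight, so find the outer trays by feeling for the spout's end stops, without forcing it, and the middle tray by measuring back from a stop with the slack taken up. Leave the other things on the counter where they are.

Things in the scene. Friction and masses are not known exactly. Their poses are not given: they have to be found in the camera images.
- dispenser: slim white milk-pot dispenser on a light wooden foot board, fixed: 188 mm wide (y), 62 mm deep (x), deck at 268 mm, steel fill hopper on the deck up to 292 mm, clear panel on the robot's side. Three trays stand side by side inside it. Origin: centre of the underside; z up, y along its width, to the left as seen from the robot; -x towards the robot
- fill_mouth (a point): centre of the hopper's rim, 292 mm above the counter; the opening is 60 mm (y) by 46 mm (x), narrowing to a throat 44 mm by 46 mm; below it a pot drops freely through the spout into a tray
- shaft (a point): where the spout's shaft (along x) comes out of the clear panel, 229 mm up. The copper spout behind the panel hangs 130 mm down from it and swings 0.43 rad to either side up to firm end stops: at a stop it is over that side's outer tray, straight down over the middle one. It drags (2 to 3 N at the grip, square to the arm) and stays where left. Over 0.04 rad off, a pot may jam on a lane divider
- lever: dark crank arm on that shaft, grip at its lower end. Origin on the shaft axis, x away from the robot; its turn about x is its angle: 0 hanging down, growing as grip and spout swing left (+y). It has 0.30 rad of slack in all before it takes the spout along, and hangs loose in it when let go. It is clamped on askew, up to 0.43 rad either way, differently each time, so only angle differences are true
- lever_grip (a point): middle of the lever's wooden grip: 18 mm thick, 55 mm long, horizontal, sticking out towards the robot; 95 mm from the shaft axis, 57 mm in front of the clear panel, free all round; 134 mm above the counter when hanging, up to 180 mm at the ends of its swing (1.02 rad at most). Pushed on against an end stop it gives no more at 9 N; 30 N or more is forcing it
- tray_blue: blue open plastic tray inside the dispenser, in one of its three lanes, seen through the clear panel: 50 x 49 x 42 mm, walls 2 mm. Origin: centre of its underside, 10 mm above the counter. Lane centres are 54 mm apart across the dispenser (y), white dividers between them
- tray_green: green tray, else as tray_blue
- tray_yellow: yellow tray, else as tray_blue
- pot_blue: sealed single-portion milk pot, white plastic with a blue foil lid: 24 mm high, rim 36 mm across and 4 mm high, body 30 mm across below it, 22 g; stands upright on a wooden board 10 mm high. Origin: centre of its underside, z towards the lid. Can be gripped from above across the rim
- pot_green: milk pot with a green lid, else as pot_blue
- pot_yellow: milk pot with a yellow lid, else as pot_blue
- call_bell: bystander: brass counter bell, 82 mm across, 60 mm high, origin under its centre
- table_number: bystander: number card on a brass-coloured puck, 60 x 46 x 98 mm, origin under its centre
- saucer: bystander: white saucer, 118 mm across, 16 mm high, origin under its centre
- tongs: bystander: steel pastry tongs, 238 mm long, lying at the right, origin under the centre
- sticker_roll: bystander: roll of round stickers, 73 mm across, 30 mm high, origin under its centre
- honey_pot: bystander: honey jar, 69 mm across, 115 mm high, behind the dispenser, origin under its centre
- price_tent: bystander: folded dark price card, 85 x 49 x 54 mm, origin under its centre

How it is judged:
At the end, for the whole second after the job is handed in: each pot lies at rest in the tray of its lid's colour: the pot's origin within 25 mm of the tray's centre lines in x and y and less than 45 mm above the tray's underside (x of pot_blue in the frame of tray_blue between -0.025 and 0.025 m and y of pot_blue in the frame of tray_blue between -0.025 and 0.025 m and z of pot_blue in the frame of tray_blue between -0.005 and 0.045 m and linear speed of each of pot_blue, pot_green, pot_yellow below 0.02 m/s and x of pot_green in the frame of tray_green between -0.025 and 0.025 m and y of pot_green in the frame of tray_green between -0.025 and 0.025 m and z of pot_green in the frame of tray_green between -0.005 and 0.045 m and x of pot_yellow in the frame of tray_yellow between -0.025 and 0.025 m and y of pot_yellow in the frame of tray_yellow between -0.025 and 0.025 m and z of pot_yellow in the frame of tray_yellow between -0.005 and 0.045 m); the robot touches nothing.
It fails at once if the lever is pushed with 30 N or more (contact force between any of the fingers, the arm and lever above 30 N).
It fails at once if the lever is worked while a pot is in the throat or the spout (((horizontal distance between pot_blue and dispenser below 0.09 m and z of pot_blue in the frame of dispenser between 0.06 and 0.25 m) or (horizontal distance between pot_green and dispenser below 0.09 m and z of pot_green in the frame of dispenser between 0.06 and 0.25 m) or (horizontal distance between pot_yellow and dispenser below 0.09 m and z of pot_yellow in the frame of dispenser between 0.06 and 0.25 m)) and contact force between any of the fingers, the arm and lever above 1 N).
It fails at once if another thing on the counter is shifted by more than 30 mm (distance of any of call_bell, table_number, saucer, tongs, sticker_roll, honey_pot, price_tent from where it was at the start of the episode above 0.03 m).
It also fails if it takes over 72 s, if anything falls off the work surface, if the arm or the gripper's body presses on something with over 40 N, if the wrist force passes 120 N, or if a joint passes its speed limit or range.

ROBOT

A 6-joint arm with a two-finger parallel gripper is mounted at the origin on a cart in front of the work surface, level with it; the furniture and walls round the work are solid. World frame = base frame: x ahead of the robot, y to its left, z up, the work surface at z = 0. Lengths are in m, angles in rad, forces in N, time in s.
With the tool pointing down it reaches from about 0.35 to 0.85 m from the base axis. Payload 8.1 kg.
Tool frame: the origin (TCP) lies midway between the tips of the shut fingers; the grasp point (between the pads) lies 19 mm behind it; z points along the fingers, y is the line along which they close (so a half turn about z gives the same grasp; the last joint's range is limited). The gripper opens to 85 mm and grips with 20 to 120 N. Pads are 22 mm wide; open, the fingers measure 114 mm over their backs; the gripper's body (76 mm by 85 mm) begins 54 mm behind the grasp point. The pads swing forward as they close: fully open they stand 13 mm farther back than shut.
Start: joints at [1.157, 0.13, 1.488, -0, 1.523, -0.085], TCP at [0.194, 0.568, 0.231] pointing down, gripper open.
Joint ranges: [-2.96, 2.96], [-0.89, 2.26], [0.02, 2.5], [-1.34, 4.48], [0, 2.73], [-2.66, 2.66]. Speed limits (rad/s): [2.39, 2.39, 2.79, 3.14, 3.14, 3.14].

INTERFACE

Orientations are given as a unit quaternion [x, y, z, w].
In Python, from station import get_obs, read_camera, camera_model, hand_in gives the robot as it stands.
- The arm moves only by the tool send_rows, never from a script. Its argument "plan" is a list of rows, each an object of numbers: "dx", "dy", "dz": the shift along the world's x, y, z in m; "ax", "ay", "az": the turn, a rotation vector about the world's x, y, z in rad; "fingers": the closure, from 0 (fully open) to 1 (shut). A call has 1 to 8 rows; each row shifts and turns the commanded pose from where the row before left it; what a row does not reach is not made up. A row lasts 1/8 s, in which the tool goes at most 62.5 mm and 10.7 degrees, less where a joint would pass 70% of its speed; a pose out of reach is approached as far as the arm can. A call with a gripper value outside its range is refused whole. The fingers move at their own pace and stop on an object; "squeeze" is the grip in N (left out, the last holds). Time passes only in rows, so rows that do not move let the fingers close. It gives the time, the measured TCP pose, the force, the opening and the grip force at its end, in the units of the state.
- get_obs(): the state, without advancing time (a new reading comes with each control period).
- read_camera(name): name is "side" or "top" or "wrist"; returns the picture (420x560x3 uint8, red, green, blue); there is no depth.
- camera_model(name): a dict with "fx", "fy", "cx", "cy" (pixels), "xyz" and "attitude" of the camera in the world; the wrist camera has in their place "mount" (4x4, takes a point from camera to tool coordinates, whose origin is the TCP and whose axes are the flange's). Camera axes: x right, y down, z forward; pixel columns grow to the right and rows downward; lengths in m; the calibration is good to about 2 mm. A picture is of the moment at which its call begins: read the wrist's pose just before it. camera_model takes no time and is no camera call.
- hand_in(): hands the job in; it is judged then, once.
The state is a dict: "time_s": time; "joint_pos": joint angles; "dq": joint speeds; "joint_efforts": joint torques, N m; "ee_pos": TCP position; "orientation": TCP orientation; "ft_force": force on the tool from outside, world axes, zero at the start; "wrist_torque": the same for the moment, N m; "gripper_width": opening from 0.0 (shut) to 1.0 (fully open); "grip_force": force on a finger pad.
Only numpy, scipy, OpenCV 4.12 (cv2) and the standard library are available. Lean on these libraries where they do the work, as an engineer would, in place of code of your own. Each camera call takes 0.05 s, during which the arm holds its last target. There are 200 camera calls.

## Working session

There is one attempt and no reset: what is moved stays moved. The work goes in short steps, Python scripts to look and compute and a tool call to move; the robot and the scene stay as the last step left them, time stands still between calls to the robot, and variables do not carry over. Pictures are saved under pics/ and viewed, at most 10 in all, crops included, and the job is handed in when it is done.

Besides the shell and the picture viewer there is one more tool, called after "Request:" as a command line: name --argument value ..., lists and objects as JSON in quotes. send_rows: Moves the arm, as the interface text tells. Its arguments: {"type":"object","properties":{"plan":{"type":"array","items":{"type":"object","properties":{"dx":{"type":"number"},"dy":{"type":"number"},"dz":{"type":"number"},"ax":{"type":"number"},"ay":{"type":"number"},"az":{"type":"number"},"fingers":{"type":"number"}}}},"squeeze":{"type":"number"}},"required":["plan"]}

```bash
mkdir -p pics
cat > h.py <<'E'
import numpy as np, cv2
from scipy.spatial.transform import Rotation as R
from station import *
def cam(n):
    m=camera_model(n)
    if 'xyz' in m:
        a=np.array(m['attitude'],float)
        Rm=R.from_quat(a).as_matrix() if a.size==4 else a.reshape(3,3)
        return m,Rm,np.array(m['xyz'],float)
    o=get_obs(); T=np.array(m['mount']); Rt=R.from_quat(o['orientation']).as_matrix()
    return m,Rt@T[:3,:3],Rt@T[:3,3]+np.array(o['ee_pos'])
def ray(c,u,v):
    m,Rm,p=c
    return p,Rm@np.array([(u-m['cx'])/m['fx'],(v-m['cy'])/m['fy'],1.])
def onplane(c,u,v,val,ax=2):
    p,d=ray(c,u,v); return p+d*(val-p[ax])/d[ax]
def proj(c,P):
    m,Rm,p=c; q=Rm.T@(np.array(P)-p); return m['fx']*q[0]/q[2]+m['cx'],m['fy']*q[1]/q[2]+m['cy']
def snap(n,f):
    im=read_camera(n)[:,:,::-1]; cv2.imwrite(f'pics/{f}.png',im); return im
E
python3 - <<'E'
from h import *
for n in('top','side','wrist'): print(n,camera_model(n))
a=snap('top','top0');b=snap('side','side0')
cv2.imwrite('pics/both.png',cv2.resize(np.hstack([a,b]),(800,300)))
print(get_obs())
E
```

```text
top {'fx': 388.6891073935902, 'fy': 388.6891073935902, 'cx': 277.6510969079308, 'cy': 209.84269418375422, 'xyz': array([0.49082731, 0.08984712, 1.42597614]), 'attitude': array([-0.70112644,  0.71221688, -0.01960202,  0.02801051])}
side {'fx': 463.90004615103476, 'fy': 463.90004615103476, 'cx': 274.5796270737329, 'cy': 214.93980501110966, 'xyz': array([ 1.58220405, -0.57189608,  1.3499715 ]), 'attitude': array([ 0.81198086,  0.43391023, -0.18051397, -0.34615561])}
wrist {'fx': 293.4185397179746, 'fy': 293.4185397179746, 'cx': 282.22279712582235, 'cy': 208.48031063337538, 'mount': array([[-1.95491588e-04, -9.50376752e-01, -3.11101256e-01,
         7.93342404e-02],
       [ 9.99999313e-01, -5.45253721e-04,  1.03729895e-03,
        -1.08753541e-03],
       [-1.15545392e-03, -3.11100840e-01,  9.50376206e-01,
        -1.42872423e-01],
       [ 0.00000000e+00,  0.00000000e+00,  0.00000000e+00,
         1.00000000e+00]])}
{'time_s': 0.1, 'joint_pos': array([ 1.15659327e+00,  1.31096686e-01,  1.48916778e+00, -7.02137680e-06,
        1.52300448e+00, -8.54065777e-02]), 'dq': array([-9.61720974e-05, -1.38173531e-03, -3.88369991e-03, -1.39058997e-04,
       -1.18378111e-03, -8.72122150e-04]), 'joint_efforts': array([ 5.44504855e-04, -5.70946455e+01, -5.01946521e+01, -2.63600814e-04,
        8.02419148e-03, -2.84656693e-05]), 'ee_pos': array([0.19352758, 0.56740925, 0.23034416]), 'orientation': array([ 1.63658490e-01,  9.86516698e-01, -8.12998958e-04, -2.03804832e-04]), 'ft_force': array([-0.40881774,  0.07136085,  0.72591506]), 'wrist_torque': array([0.01156496, 0.03428142, 0.024889  ]), 'grip_force': 0.0, 'gripper_width': 0.9958401345806807}
```

View pics/top0.png

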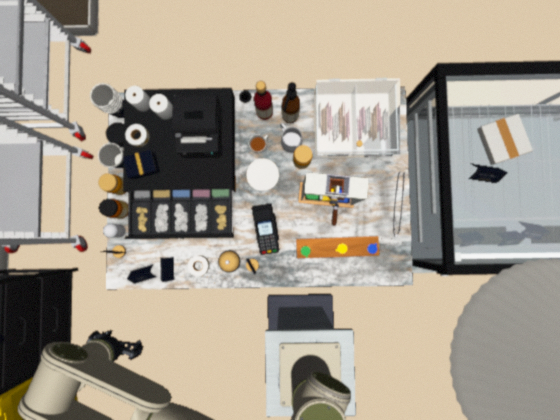

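View pics/side0.png

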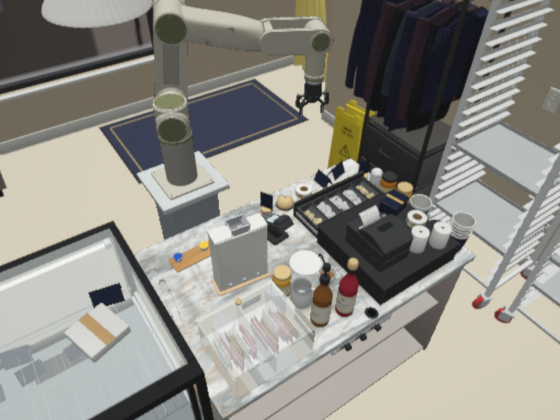

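The top view shows the board with the green (306,251), yellow (342,248) and blue (373,248) pots. The dispenser is at about (335,190), with the lever grip sticking out near (335,216). I'll enlarge that part.

Run:
```python
from h import *
a=cv2.imread('pics/top0.png')[165:265,285:405]
cv2.imwrite('pics/crop1.png',cv2.resize(a,None,fx=6,fy=6,interpolation=cv2.INTER_CUBIC)[:600,:800])
c=cam('top')
im=cv2.imread('pics/top0.png'); hsv=cv2.cvtColor(im,cv2.COLOR_BGR2HSV)
for n,lo,hi in(('green',(45,120,60),(85,255,255)),('yellow',(24,150,120),(34,255,255)),('blue',(100,150,60),(130,255,255))):
    m=cv2.inRange(hsv,lo,hi); m[:235]=0;m[262:]=0;m[:,:295]=0;m[:,385:]=0
    ys,xs=np.nonzero(m); print(n,len(xs),xs.mean(),ys.mean(),onplane(c,xs.mean(),ys.mean(),.034).round(4))
```

```text
green 68 305.20588235294116 250.6764705882353 [0.4375 0.0098 0.034 ]
yellow 80 340.1625 248.1125 [ 0.4448 -0.1147  0.034 ]
blue 56 372.0892857142857 248.375 [ 0.4422 -0.2279  0.034 ]
```

View pics/crop1.png

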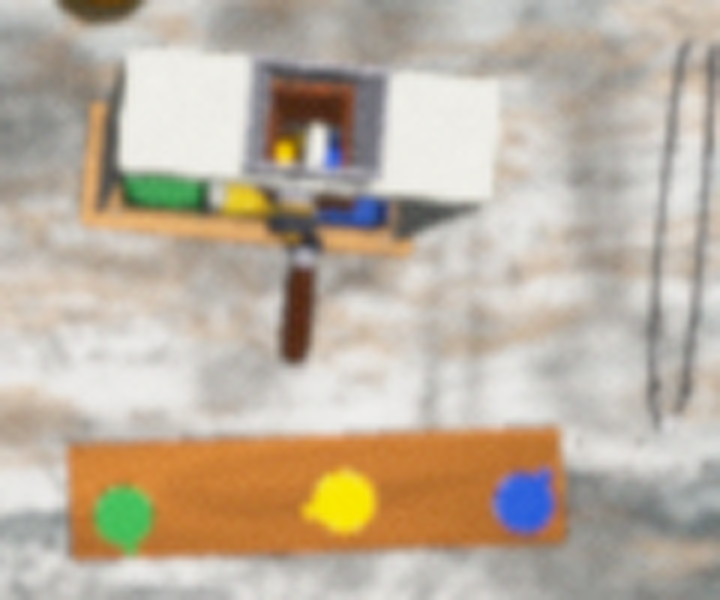

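Trays from left to right are green, yellow, blue. The hopper rim is at crop (255,58), (390,72), (383,185), (245,172), and the grip runs from (303,262) to (293,360).

Run:
```python
from h import *
c=cam('top')
f=lambda x,y,z: onplane(c,285+(x+.5)/6-.5,165+(y+.5)/6-.5,z)
D=np.array([f(*p,.268) for p in((127,50),(500,80),(493,200),(120,170))]);print(D.round(4),D.mean(0))
H=np.array([f(*p,.292) for p in((255,58),(390,72),(383,185),(245,172))]);print(H.round(4),H.mean(0))
d=D[0]-D[1];print('w',np.linalg.norm(d),'yaw',np.arctan2(-d[0],d[1]),'depth',np.linalg.norm(D[0]-D[3]))
B=np.array([f(*p,.01) for p in((85,222),(410,252))]);print('foot',B, np.arctan2(-(B[0]-B[1])[0],(B[0]-B[1])[1]))
for z in(.134,.15): print('grip',f(303,262,z).round(4),f(293,362,z).round(4))
print('board',[f(*p,.01).round(3) for p in((70,445),(558,430),(565,542),(70,558))])
```

```text
[[ 0.6788  0.017   0.268 ]
 [ 0.6605 -0.1687  0.268 ]
 [ 0.6004 -0.1634  0.268 ]
 [ 0.6185  0.0217  0.268 ]] [ 0.63954983 -0.07335326  0.268     ]
[[ 0.6699 -0.0441  0.292 ]
 [ 0.6618 -0.1098  0.292 ]
 [ 0.6064 -0.1049  0.292 ]
 [ 0.6139 -0.0378  0.292 ]] [ 0.63798109 -0.07414572  0.292     ]
w 0.1865477807656477 yaw -0.09834218804649007 depth 0.06047979357970772
foot [[ 0.61547236  0.02840592  0.01      ]
 [ 0.59395305 -0.1685283   0.01      ]] -0.10883973120080236
grip [ 0.5803 -0.0866  0.134 ] [ 0.525  -0.0797  0.134 ]
grip [ 0.5792 -0.0844  0.15  ] [ 0.5246 -0.0776  0.15  ]
board [array([0.48, 0.04, 0.01]), array([ 0.485, -0.255,  0.01 ]), array([ 0.417, -0.257,  0.01 ]), array([0.412, 0.041, 0.01 ])]
```

Request:
send_rows --plan '[{"dx":0.028,"dy":-0.054,"az":0.03,"fingers":0.6},{"dx":0.028,"dy":-0.054,"az":0.03,"fingers":0.6},{"dx":0.028,"dy":-0.054,"az":0.03,"fingers":0.6},{"dx":0.028,"dy":-0.054,"az":0.03,"fingers":0.6},{"dx":0.028,"dy":-0.054,"az":0.03,"fingers":0.6},{"dx":0.028,"dy":-0.054,"az":0.03,"fingers":0.6},{"dx":0.028,"dy":-0.054,"az":0.03,"fingers":0.6},{"dx":0.028,"dy":-0.054,"az":0.021,"fingers":0.6}]'

```text
invalid input at $.plan[0]: expected keys dx, dy, dz, ax, ay, az, fingers
```

Request:
send_rows --plan '[{"dx":0.028,"dy":-0.054,"fingers":0.6},{"dx":0.028,"dy":-0.054,"fingers":0.6},{"dx":0.028,"dy":-0.054,"fingers":0.6},{"dx":0.014,"dy":-0.044,"fingers":0.6},{"fingers":0.6}]'

```text
invalid input at $.plan[0]: expected keys dx, dy, dz, ax, ay, az, fingers
```

Run:
```python
from h import *
o=get_obs();print({k:np.round(o[k],4) for k in('time_s','ee_pos','orientation','ft_force','gripper_width','joint_pos')})
snap('wrist','w1')
c=cam('wrist')
print([np.round(proj(c,p),0) for p in((.532,-.081,.145),(.4375,.0098,.034),(.4448,-.119,.034))])
```

```text
{'time_s': np.float64(0.1), 'ee_pos': array([0.1935, 0.5674, 0.2303]), 'orientation': array([ 1.637e-01,  9.865e-01, -8.000e-04, -2.000e-04]), 'ft_force': array([-0.4088,  0.0714,  0.7259]), 'gripper_width': np.float64(0.9958), 'joint_pos': array([ 1.1566,  0.1311,  1.4892, -0.    ,  1.523 , -0.0854])}
[array([-81., 575.]), array([  6., 431.]), array([-57., 452.])]
```

View pics/w1.png

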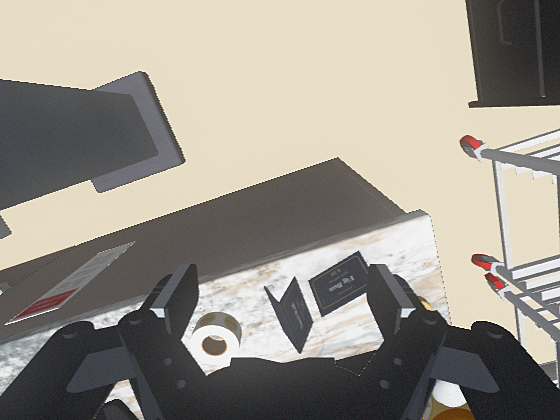

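No motion happened because every key is required; the picture only shows the start pose with the fingers at the bottom. Sending full rows.

Request:
send_rows --plan '[{"dx":0.028,"dy":-0.054,"dz":0,"ax":0,"ay":0,"az":0.03,"fingers":0.6},{"dx":0.028,"dy":-0.054,"dz":0,"ax":0,"ay":0,"az":0.03,"fingers":0.6},{"dx":0.028,"dy":-0.054,"dz":0,"ax":0,"ay":0,"az":0.03,"fingers":0.6},{"dx":0.028,"dy":-0.054,"dz":0,"ax":0,"ay":0,"az":0.03,"fingers":0.6},{"dx":0.028,"dy":-0.054,"dz":0,"ax":0,"ay":0,"az":0.03,"fingers":0.6},{"dx":0.028,"dy":-0.054,"dz":0,"ax":0,"ay":0,"az":0.03,"fingers":0.6},{"dx":0.028,"dy":-0.054,"dz":0,"ax":0,"ay":0,"az":0.03,"fingers":0.6},{"dx":0.028,"dy":-0.054,"dz":0,"ax":0,"ay":0,"az":0.021,"fingers":0.6}]'

```text
time_s: 1.15
ee_pos: [0.4182, 0.134, 0.2313]
orientation: [0.048, 0.999, 0.0, 0.0]
ft_force: [1.0, 0.6, 0.1]
gripper_width: 0.395
grip_force: 0.0
```

Request:
send_rows --plan '[{"dx":0.028,"dy":-0.054,"dz":0,"ax":0,"ay":0,"az":0,"fingers":0.6},{"dx":0.028,"dy":-0.054,"dz":0,"ax":0,"ay":0,"az":0,"fingers":0.6},{"dx":0.028,"dy":-0.054,"dz":0,"ax":0,"ay":0,"az":0,"fingers":0.6},{"dx":0.028,"dy":-0.054,"dz":0,"ax":0,"ay":0,"az":0,"fingers":0.6},{"dx":0,"dy":0,"dz":0,"ax":0,"ay":0,"az":0,"fingers":0.6}]'

```text
time_s: 1.78
ee_pos: [0.5302, -0.0839, 0.2302]
orientation: [0.051, 0.999, -0.0, -0.001]
ft_force: [-0.7, -0.0, 0.8]
gripper_width: 0.401
grip_force: 0.0
```

Run:
```python
from h import *
o=get_obs();print({k:np.round(o[k],4) for k in('time_s','ee_pos','orientation','ft_force','gripper_width','joint_pos')})
snap('wrist','w2')
c=cam('wrist')
print([np.round(proj(c,p),0) for p in((.532,-.081,.145),(.4375,.0098,.034),(.4448,-.119,.034),(.4422,-.228,.034))])
```

```text
{'time_s': np.float64(1.775), 'ee_pos': array([ 0.5302, -0.0839,  0.2302]), 'orientation': array([ 5.130e-02,  9.987e-01, -3.000e-04, -8.000e-04]), 'ft_force': array([-0.7077, -0.0352,  0.787 ]), 'gripper_width': np.float64(0.4011), 'joint_pos': array([-2.5180e-01, -3.8600e-02,  1.6644e+00, -9.0000e-04,  1.5172e+00,
       -1.7200e+00])}
[array([285., 217.]), array([359.,  92.]), array([241., 112.]), array([143., 120.])]
```

View pics/w2.png

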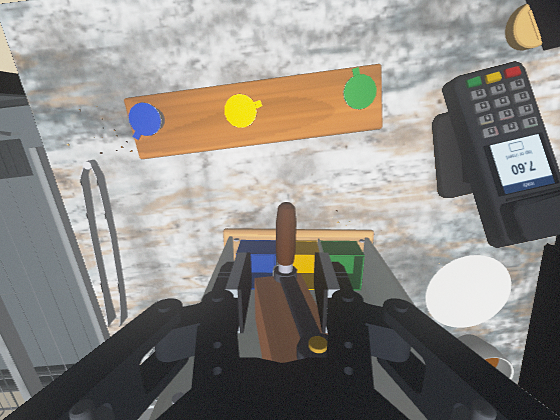

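The wrist view shows the pots where predicted: blue (146,119), yellow (240,111), green (361,91). The grip at (286,205)–(286,262) lies between the fingers, so I'll descend to cage it.

Request:
send_rows --plan '[{"dx":0,"dy":0.003,"dz":-0.03,"ax":0,"ay":0,"az":0,"fingers":0.6},{"dx":0,"dy":0,"dz":-0.04,"ax":0,"ay":0,"az":0,"fingers":0.6},{"dx":0,"dy":0,"dz":-0.04,"ax":0,"ay":0,"az":0,"fingers":0.6},{"dx":0,"dy":0,"dz":0,"ax":0,"ay":0,"az":0,"fingers":0.6}]'

```text
time_s: 2.33
ee_pos: [0.5264, -0.0752, 0.1178]
orientation: [0.048, 0.999, 0.001, -0.004]
ft_force: [-0.3, 0.4, -0.2]
gripper_width: 0.399
grip_force: 0.0
```

Request:
send_rows --plan '[{"dx":-0.001,"dy":-0.007,"dz":0,"ax":0,"ay":0,"az":0,"fingers":0.6},{"dx":-0.001,"dy":-0.007,"dz":0.002,"ax":0,"ay":0,"az":0,"fingers":0.6},{"dx":-0.001,"dy":-0.007,"dz":0.003,"ax":0,"ay":0,"az":0,"fingers":0.6}]'

```text
time_s: 2.7
ee_pos: [0.5276, -0.0989, 0.1281]
orientation: [0.049, 0.999, -0.0, 0.001]
ft_force: [1.3, 4.0, -1.8]
gripper_width: 0.402
grip_force: 1.9
```

Request:
send_rows --plan '[{"dx":0,"dy":-0.004,"dz":0.001,"ax":0,"ay":0,"az":0,"fingers":0.6},{"dx":0,"dy":-0.004,"dz":0.001,"ax":0,"ay":0,"az":0,"fingers":0.6}]'

```text
time_s: 2.95
ee_pos: [0.5274, -0.1062, 0.1291]
orientation: [0.049, 0.999, 0.0, 0.001]
ft_force: [2.8, 3.4, 1.1]
gripper_width: 0.403
grip_force: 1.9
```

Request:
send_rows --plan '[{"dx":0,"dy":-0.004,"dz":0.001,"ax":0,"ay":0,"az":0,"fingers":0.6},{"dx":0,"dy":-0.004,"dz":0.001,"ax":0,"ay":0,"az":0,"fingers":0.6}]'

```text
time_s: 3.2
ee_pos: [0.5271, -0.1141, 0.1308]
orientation: [0.049, 0.999, 0.0, 0.0]
ft_force: [1.9, 5.3, 3.9]
gripper_width: 0.398
grip_force: 2.6
```

Request:
send_rows --plan '[{"dx":0,"dy":-0.004,"dz":0.002,"ax":0,"ay":0,"az":0,"fingers":0.6},{"dx":0,"dy":-0.004,"dz":0.002,"ax":0,"ay":0,"az":0,"fingers":0.6}]'

```text
time_s: 3.45
ee_pos: [0.5264, -0.1214, 0.134]
orientation: [0.049, 0.999, 0.001, -0.0]
ft_force: [1.6, 10.5, -0.5]
gripper_width: 0.397
grip_force: 5.5
```

Request:
send_rows --plan '[{"dx":0,"dy":-0.004,"dz":0.002,"ax":0,"ay":0,"az":0,"fingers":0.6},{"dx":0,"dy":-0.004,"dz":0.002,"ax":0,"ay":0,"az":0,"fingers":0.6}]'

```text
time_s: 3.7
ee_pos: [0.5259, -0.1266, 0.1366]
orientation: [0.048, 0.999, 0.003, -0.001]
ft_force: [4.1, 22.5, -4.9]
gripper_width: 0.402
grip_force: 11.4
```

Stop reached, at 22 N. Easing off to about 9 N for a reading.

Request:
send_rows --plan '[{"dx":0,"dy":0.004,"dz":-0.001,"ax":0,"ay":0,"az":0,"fingers":0.6},{"dx":0,"dy":0,"dz":0,"ax":0,"ay":0,"az":0,"fingers":0.6}]'

```text
time_s: 3.95
ee_pos: [0.5258, -0.1232, 0.1355]
orientation: [0.048, 0.999, 0.002, -0.002]
ft_force: [3.4, 13.7, -3.3]
gripper_width: 0.401
grip_force: 7.5
```

Stop found. I'll centre the cage so the lever hangs free, slide off along the grip, and go above the blue pot.

Request:
send_rows --plan '[{"dx":0.002,"dy":0.018,"dz":-0.004,"ax":0,"ay":0,"az":0,"fingers":0.6},{"dx":0.002,"dy":0.015,"dz":-0.004,"ax":0,"ay":0,"az":0,"fingers":0.6},{"dx":0,"dy":0,"dz":0,"ax":0,"ay":0,"az":0,"fingers":0.6},{"dx":-0.04,"dy":0.004,"dz":0,"ax":0,"ay":0,"az":0,"fingers":0.6},{"dx":-0.045,"dy":0.004,"dz":0,"ax":0,"ay":0,"az":0,"fingers":0.6},{"dx":0,"dy":-0.045,"dz":0,"ax":0,"ay":0,"az":0,"fingers":0.3},{"dx":0,"dy":-0.055,"dz":-0.01,"ax":0,"ay":0,"az":0,"fingers":0.3},{"dx":0,"dy":-0.04,"dz":-0.02,"ax":0,"ay":0,"az":0,"fingers":0.3}]'

```text
time_s: 4.95
ee_pos: [0.4464, -0.2285, 0.1008]
orientation: [0.049, 0.999, -0.002, 0.002]
ft_force: [0.9, 0.5, -0.1]
gripper_width: 0.701
grip_force: 0.0
```

Request:
send_rows --plan '[{"dx":0,"dy":0,"dz":-0.01,"ax":0,"ay":0,"az":0,"fingers":0.3},{"dx":0,"dy":0,"dz":0,"ax":0,"ay":0,"az":0,"fingers":0.3}]'

```text
time_s: 5.2
ee_pos: [0.4448, -0.2249, 0.0884]
orientation: [0.049, 0.999, 0.0, -0.001]
ft_force: [0.5, 0.2, -0.6]
gripper_width: 0.702
grip_force: 0.0
```

Run:
```python
from h import *
o=get_obs();print({k:np.round(o[k],4) for k in('time_s','ee_pos','orientation','gripper_width','joint_pos')})
a=snap('wrist','w3');b=snap('top','t3')
cv2.imwrite('pics/m3.png',np.hstack([a[:,100:460],cv2.resize(b[170:265,290:390],(440,418))[:,:]if 0 else cv2.resize(b[165:265,295:400],(440,420))]))
c=cam('wrist')
print([np.round(proj(c,p),0) for p in((.443,-.225,.034),(.443,-.121,.034))])
```

```text
{'time_s': np.float64(5.2), 'ee_pos': array([ 0.4448, -0.2249,  0.0884]), 'orientation': array([ 4.930e-02,  9.988e-01,  5.000e-04, -1.000e-03]), 'gripper_width': np.float64(0.7024), 'joint_pos': array([-5.7090e-01, -2.3600e-02,  1.9170e+00, -1.0000e-04,  1.2504e+00,
       -2.0430e+00])}
[array([283., 224.]), array([428., 211.])]
```

View pics/m3.png

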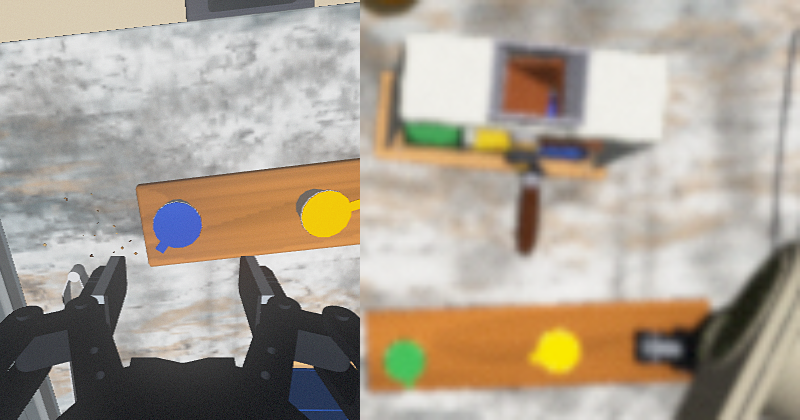

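The wrist picture shows the blue lid at (278,224) against a prediction of (283,224), so I shift 3.5 mm to −y. The top view shows the spout over the blue tray.

Request:
send_rows --plan '[{"dx":-0.002,"dy":-0.0035,"dz":-0.036,"ax":0,"ay":0,"az":0,"fingers":0.3},{"dx":0,"dy":0,"dz":-0.03,"ax":0,"ay":0,"az":0,"fingers":0.3},{"dx":0,"dy":0,"dz":0,"ax":0,"ay":0,"az":0,"fingers":0.45},{"dx":0,"dy":0,"dz":0,"ax":0,"ay":0,"az":0,"fingers":0.8},{"dx":0,"dy":0,"dz":0,"ax":0,"ay":0,"az":0,"fingers":0.8}]' --squeeze 20

```text
time_s: 5.92
ee_pos: [0.4451, -0.2292, 0.0252]
orientation: [0.049, 0.999, -0.001, 0.001]
ft_force: [0.1, 0.1, -0.3]
gripper_width: 0.402
grip_force: 19.9
```

Request:
send_rows --plan '[{"dx":0,"dy":0,"dz":0.06,"ax":0,"ay":0,"az":0,"fingers":0.8},{"dx":0,"dy":0,"dz":0.06,"ax":0,"ay":0,"az":0,"fingers":0.8},{"dx":0.03,"dy":0.025,"dz":0.048,"ax":0,"ay":0,"az":0,"fingers":0.8},{"dx":0.03,"dy":0.025,"dz":0.048,"ax":0,"ay":0,"az":0,"fingers":0.8},{"dx":0.03,"dy":0.025,"dz":0.048,"ax":0,"ay":0,"az":0,"fingers":0.8},{"dx":0.04,"dy":0.03,"dz":0.036,"ax":0,"ay":0,"az":0,"fingers":0.8},{"dx":0.033,"dy":0.025,"dz":0,"ax":0,"ay":0,"az":0,"fingers":0.8},{"dx":0.033,"dy":0.025,"dz":0,"ax":0,"ay":0,"az":0,"fingers":0.8}]'

```text
time_s: 6.92
ee_pos: [0.6412, -0.0726, 0.3258]
orientation: [0.049, 0.999, -0.0, 0.002]
ft_force: [-0.0, -0.3, -0.1]
gripper_width: 0.402
grip_force: 20.2
```

Request:
send_rows --plan '[{"dx":0,"dy":0,"dz":0,"ax":0,"ay":0,"az":0,"fingers":0.8},{"dx":0,"dy":0,"dz":0,"ax":0,"ay":0,"az":0,"fingers":0.8}]'

```text
time_s: 7.18
ee_pos: [0.6396, -0.0738, 0.324]
orientation: [0.049, 0.999, -0.0, 0.0]
ft_force: [-1.1, -0.5, -0.5]
gripper_width: 0.402
grip_force: 20.2
```

Run:
```python
from h import *
o=get_obs();print({k:np.round(o[k],4) for k in('time_s','ee_pos','orientation','gripper_width','grip_force')})
a=snap('wrist','w4')
b=snap('side','s4')[200:310,180:300]
cv2.imwrite('pics/m4.png',np.hstack([a[:,80:440],cv2.resize(b,(440,420),interpolation=cv2.INTER_CUBIC)]))
c=cam('wrist'); ca=np.array([.639,-.074,0]);ex=np.array([.9952,-.098,0]);ey=np.array([.098,.9952,0])
for P in [(.03,.023),(-.03,.023),(-.03,-.023),(.03,-.023)]: print(np.round(proj(c,ca+P[0]*ey+P[1]*ex+[0,0,.292])))
```

```text
{'time_s': np.float64(7.175), 'ee_pos': array([ 0.6396, -0.0738,  0.324 ]), 'orientation': array([ 4.870e-02,  9.988e-01, -2.000e-04,  3.000e-04]), 'gripper_width': np.float64(0.4025), 'grip_force': np.float64(20.195)}
[329. 272.]
[240. 272.]
[236. 207.]
[332. 207.]
```

View pics/m4.png

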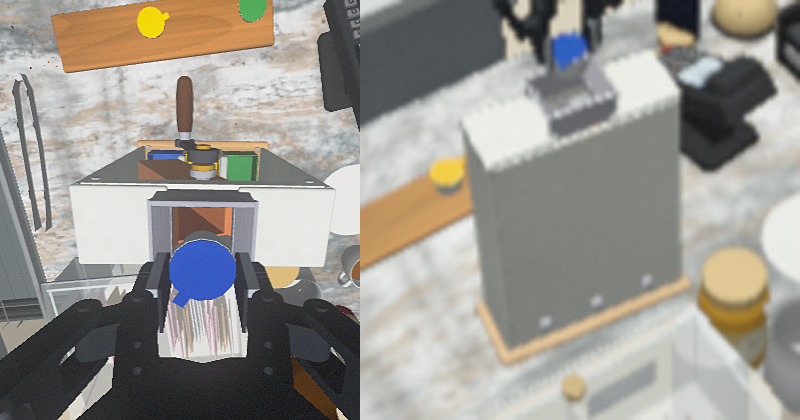

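The hopper's inner edges are at u≈234 to 332 with the near edge at v≈205, which agrees with the prediction. The pot is centred over it, so I lower and release.

Request:
send_rows --plan '[{"dx":0,"dy":0,"dz":-0.024,"ax":0,"ay":0,"az":0,"fingers":0.8},{"dx":0,"dy":0,"dz":0,"ax":0,"ay":0,"az":0,"fingers":0.8},{"dx":0,"dy":0,"dz":0,"ax":0,"ay":0,"az":0,"fingers":0.4},{"dx":0,"dy":0,"dz":0,"ax":0,"ay":0,"az":0,"fingers":0.4},{"dx":0,"dy":0,"dz":0.03,"ax":0,"ay":0,"az":0,"fingers":0.4}]'

```text
time_s: 7.9
ee_pos: [0.6387, -0.0735, 0.3273]
orientation: [0.049, 0.999, 0.0, -0.002]
ft_force: [-0.1, -0.2, -0.1]
gripper_width: 0.604
grip_force: 0.0
```

Request:
send_rows --plan '[{"dx":-0.04,"dy":0.0,"dz":0.015,"ax":0,"ay":0,"az":0,"fingers":0.6},{"dx":-0.06,"dy":0.0,"dz":0,"ax":0,"ay":0,"az":0,"fingers":0.6},{"dx":-0.05,"dy":-0.005,"dz":-0.03,"ax":0,"ay":0,"az":0,"fingers":0.6},{"dx":-0.04,"dy":-0.007,"dz":-0.04,"ax":0,"ay":0,"az":0,"fingers":0.6},{"dx":0,"dy":0,"dz":-0.03,"ax":0,"ay":0,"az":0,"fingers":0.6}]'

```text
time_s: 8.52
ee_pos: [0.4474, -0.0858, 0.2433]
orientation: [0.049, 0.999, -0.0, 0.0]
ft_force: [1.4, 0.2, 0.6]
gripper_width: 0.399
grip_force: 0.0
```

Run:
```python
from h import *
o=get_obs();print({k:np.round(o[k],4) for k in('time_s','ee_pos','orientation','gripper_width','grip_force')})
a=snap('wrist','w5');b=snap('top','t5')
cv2.imwrite('pics/m5.png',np.hstack([a[:,100:460],cv2.resize(b[165:265,295:400],(440,420),interpolation=cv2.INTER_CUBIC)]))
c=cam('wrist')
print([np.round(proj(c,p),0) for p in((.437,.010,.034),(.443,-.121,.034))])
```

```text
{'time_s': np.float64(8.525), 'ee_pos': array([ 0.4474, -0.0858,  0.2433]), 'orientation': array([ 4.940e-02,  9.988e-01, -2.000e-04,  0.000e+00]), 'gripper_width': np.float64(0.3985), 'grip_force': np.float64(0.0)}
[array([361., 165.]), array([253., 181.])]
```

View pics/m5.png

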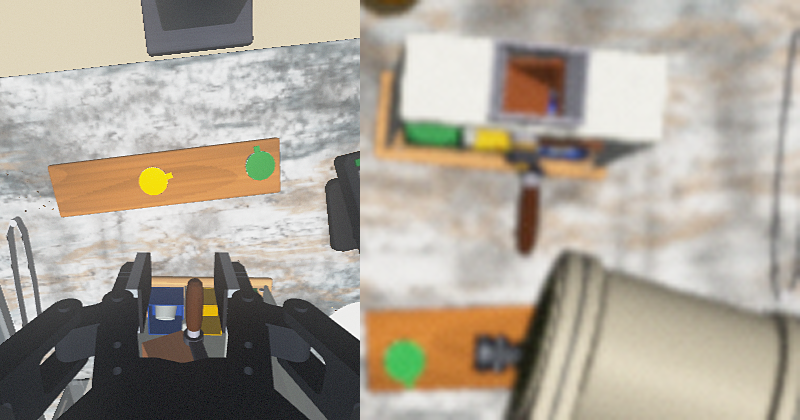

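The picture shows the blue pot in the blue tray at (170,312). Back to the lever, this time pushing left.

Request:
send_rows --plan '[{"dx":0.042,"dy":0.001,"dz":-0.03,"ax":0,"ay":0,"az":0,"fingers":0.6},{"dx":0.041,"dy":0.001,"dz":-0.025,"ax":0,"ay":0,"az":0,"fingers":0.6},{"dx":0,"dy":0,"dz":-0.01,"ax":0,"ay":0,"az":0,"fingers":0.6},{"dx":0,"dy":0,"dz":-0.03,"ax":0,"ay":0,"az":0,"fingers":0.6},{"dx":0,"dy":0,"dz":-0.026,"ax":0,"ay":0,"az":0,"fingers":0.6},{"dx":0,"dy":0,"dz":0,"ax":0,"ay":0,"az":0,"fingers":0.6}]'

```text
time_s: 9.38
ee_pos: [0.5319, -0.0834, 0.1229]
orientation: [0.049, 0.999, 0.0, -0.001]
ft_force: [-0.8, -0.2, 0.5]
gripper_width: 0.401
grip_force: 0.0
```

Request:
send_rows --plan '[{"dx":0.001,"dy":0.008,"dz":0,"ax":0,"ay":0,"az":0,"fingers":0.6},{"dx":0.001,"dy":0.008,"dz":0,"ax":0,"ay":0,"az":0,"fingers":0.6},{"dx":0.001,"dy":0.008,"dz":0,"ax":0,"ay":0,"az":0,"fingers":0.6},{"dx":0.001,"dy":0.008,"dz":0,"ax":0,"ay":0,"az":0,"fingers":0.6},{"dx":0.001,"dy":0.008,"dz":0.001,"ax":0,"ay":0,"az":0,"fingers":0.6}]'

```text
time_s: 10.0
ee_pos: [0.5378, -0.0431, 0.1244]
orientation: [0.049, 0.999, -0.0, 0.0]
ft_force: [0.4, -2.6, -1.3]
gripper_width: 0.399
grip_force: 1.3
```

Request:
send_rows --plan '[{"dx":0.0005,"dy":0.006,"dz":0.001,"ax":0,"ay":0,"az":0,"fingers":0.6},{"dx":0.0005,"dy":0.006,"dz":0.002,"ax":0,"ay":0,"az":0,"fingers":0.6},{"dx":0.0005,"dy":0.006,"dz":0.002,"ax":0,"ay":0,"az":0,"fingers":0.6},{"dx":0.0005,"dy":0.006,"dz":0.003,"ax":0,"ay":0,"az":0,"fingers":0.6}]'

```text
time_s: 10.5
ee_pos: [0.5397, -0.0193, 0.1324]
orientation: [0.049, 0.999, 0.0, -0.0]
ft_force: [0.0, -2.6, -2.0]
gripper_width: 0.403
grip_force: 1.3
```

Request:
send_rows --plan '[{"dx":0,"dy":0.004,"dz":0.002,"ax":0,"ay":0,"az":0,"fingers":0.6},{"dx":0,"dy":0.004,"dz":0.002,"ax":0,"ay":0,"az":0,"fingers":0.6}]'

```text
time_s: 10.75
ee_pos: [0.5399, -0.0114, 0.1365]
orientation: [0.049, 0.999, -0.0, 0.0]
ft_force: [1.4, -3.4, -1.9]
gripper_width: 0.4
grip_force: 1.4
```

Request:
send_rows --plan '[{"dx":0,"dy":0.004,"dz":0.002,"ax":0,"ay":0,"az":0,"fingers":0.6},{"dx":0,"dy":0.003,"dz":0.002,"ax":0,"ay":0,"az":0,"fingers":0.6}]'

```text
time_s: 11.0
ee_pos: [0.5398, -0.0044, 0.1405]
orientation: [0.049, 0.999, -0.0, 0.0]
ft_force: [-0.1, -2.7, -1.8]
gripper_width: 0.398
grip_force: 1.3
```

Request:
send_rows --plan '[{"dx":0,"dy":0.002,"dz":0.001,"ax":0,"ay":0,"az":0,"fingers":0.6},{"dx":0,"dy":0.001,"dz":0.001,"ax":0,"ay":0,"az":0,"fingers":0.6}]'

```text
time_s: 11.25
ee_pos: [0.5398, -0.0016, 0.1424]
orientation: [0.049, 0.999, -0.0, 0.0]
ft_force: [0.8, -4.1, -1.0]
gripper_width: 0.402
grip_force: 1.6
```

Request:
send_rows --plan '[{"dx":0,"dy":0.002,"dz":0.0015,"ax":0,"ay":0,"az":0,"fingers":0.6},{"dx":0,"dy":0.002,"dz":0.0015,"ax":0,"ay":0,"az":0,"fingers":0.6}]'

```text
time_s: 11.5
ee_pos: [0.5397, 0.0024, 0.1453]
orientation: [0.049, 0.999, 0.0, -0.0]
ft_force: [0.1, -3.3, -0.6]
gripper_width: 0.399
grip_force: 1.6
```

Request:
send_rows --plan '[{"dx":0,"dy":0.002,"dz":0.0015,"ax":0,"ay":0,"az":0,"fingers":0.6},{"dx":0,"dy":0.001,"dz":0.001,"ax":0,"ay":0,"az":0,"fingers":0.6}]'

```text
time_s: 11.75
ee_pos: [0.5396, 0.0052, 0.1476]
orientation: [0.049, 0.999, -0.0, -0.0]
ft_force: [1.4, -4.9, -4.4]
gripper_width: 0.399
grip_force: 2.8
```

Request:
send_rows --plan '[{"dx":0,"dy":0.002,"dz":0.0015,"ax":0,"ay":0,"az":0,"fingers":0.6},{"dx":0,"dy":0.001,"dz":0.001,"ax":0,"ay":0,"az":0,"fingers":0.6}]'

```text
time_s: 12.0
ee_pos: [0.5393, 0.0072, 0.1495]
orientation: [0.049, 0.999, -0.001, -0.001]
ft_force: [2.0, -10.9, -8.1]
gripper_width: 0.4
grip_force: 5.1
```

Request:
send_rows --plan '[{"dx":0,"dy":0.001,"dz":0.001,"ax":0,"ay":0,"az":0,"fingers":0.6},{"dx":0,"dy":0.001,"dz":0.001,"ax":0,"ay":0,"az":0,"fingers":0.6}]'

```text
time_s: 12.25
ee_pos: [0.539, 0.0084, 0.1509]
orientation: [0.049, 0.999, -0.002, -0.001]
ft_force: [3.8, -13.2, -11.2]
gripper_width: 0.399
grip_force: 6.6
```

Left stop reached: the span between the stops is about 1.17 rad, which fits the expected 1.16. I'll release it, slide out and fetch the green pot.

Request:
send_rows --plan '[{"dx":-0.002,"dy":-0.02,"dz":-0.006,"ax":0,"ay":0,"az":0,"fingers":0.6},{"dx":-0.002,"dy":-0.02,"dz":-0.006,"ax":0,"ay":0,"az":0,"fingers":0.6},{"dx":0,"dy":0,"dz":0,"ax":0,"ay":0,"az":0,"fingers":0.6},{"dx":-0.045,"dy":0.004,"dz":0,"ax":0,"ay":0,"az":0,"fingers":0.6},{"dx":-0.045,"dy":0.004,"dz":0,"ax":0,"ay":0,"az":0,"fingers":0.6},{"dx":-0.008,"dy":0.03,"dz":-0.03,"ax":0,"ay":0,"az":0,"fingers":0.3},{"dx":0,"dy":0,"dz":-0.02,"ax":0,"ay":0,"az":0,"fingers":0.3},{"dx":0,"dy":0,"dz":0,"ax":0,"ay":0,"az":0,"fingers":0.3}]'

```text
time_s: 13.25
ee_pos: [0.4364, 0.0093, 0.0893]
orientation: [0.048, 0.999, 0.0, -0.001]
ft_force: [-0.3, -0.3, 0.2]
gripper_width: 0.697
grip_force: 0.0
```

Run:
```python
from h import *
o=get_obs();print({k:np.round(o[k],4) for k in('time_s','ee_pos','orientation','gripper_width')})
a=snap('wrist','w6'); snap('top','t6'); hsv=cv2.cvtColor(a,cv2.COLOR_BGR2HSV)
m=cv2.inRange(hsv,(45,100,50),(85,255,255)); m[280:]=0
m=cv2.morphologyEx(m,cv2.MORPH_OPEN,cv2.getStructuringElement(cv2.MORPH_ELLIPSE,(17,17)))
n,l,s,ce=cv2.connectedComponentsWithStats(m)
c=cam('wrist')
for i in range(1,n): print(s[i],ce[i].round(1),onplane(c,*ce[i],.034).round(4))
```

```text
{'time_s': np.float64(13.25), 'ee_pos': array([0.4364, 0.0093, 0.0893]), 'orientation': array([ 4.840e-02,  9.988e-01,  4.000e-04, -1.300e-03]), 'gripper_width': np.float64(0.6972)}
[ 259  207   47   45 1650] [282.3 229.3] [0.4402 0.0075 0.034 ]
```

Request:
send_rows --plan '[{"dx":0.003,"dy":-0.0015,"dz":-0.036,"ax":0,"ay":0,"az":0,"fingers":0.3},{"dx":0,"dy":0,"dz":-0.029,"ax":0,"ay":0,"az":0,"fingers":0.3},{"dx":0,"dy":0,"dz":0,"ax":0,"ay":0,"az":0,"fingers":0.45},{"dx":0,"dy":0,"dz":0,"ax":0,"ay":0,"az":0,"fingers":0.8},{"dx":0,"dy":0,"dz":0,"ax":0,"ay":0,"az":0,"fingers":0.8}]' --squeeze 20

```text
time_s: 13.98
ee_pos: [0.4423, 0.0067, 0.0271]
orientation: [0.049, 0.999, -0.0, 0.002]
ft_force: [-0.6, -0.4, 0.0]
gripper_width: 0.401
grip_force: 19.9
```

Request:
send_rows --plan '[{"dx":0,"dy":0,"dz":0.06,"ax":0,"ay":0,"az":0,"fingers":0.8},{"dx":0,"dy":0,"dz":0.06,"ax":0,"ay":0,"az":0,"fingers":0.8},{"dx":0.02,"dy":-0.01,"dz":0.055,"ax":0,"ay":0,"az":0,"fingers":0.8},{"dx":0.032,"dy":-0.014,"dz":0.05,"ax":0,"ay":0,"az":0,"fingers":0.8},{"dx":0.032,"dy":-0.014,"dz":0.05,"ax":0,"ay":0,"az":0,"fingers":0.8},{"dx":0.045,"dy":-0.02,"dz":0.025,"ax":0,"ay":0,"az":0,"fingers":0.8},{"dx":0.036,"dy":-0.011,"dz":0,"ax":0,"ay":0,"az":0,"fingers":0.8},{"dx":0.032,"dy":-0.011,"dz":0,"ax":0,"ay":0,"az":0,"fingers":0.8}]'

```text
time_s: 14.98
ee_pos: [0.6393, -0.0737, 0.3271]
orientation: [0.049, 0.999, -0.0, 0.001]
ft_force: [0.4, -0.1, 0.1]
gripper_width: 0.4
grip_force: 20.2
```

Request:
send_rows --plan '[{"dx":0,"dy":0,"dz":0,"ax":0,"ay":0,"az":0,"fingers":0.8},{"dx":0,"dy":0,"dz":0,"ax":0,"ay":0,"az":0,"fingers":0.8}]'

```text
time_s: 15.22
ee_pos: [0.6374, -0.0729, 0.326]
orientation: [0.049, 0.999, 0.0, 0.0]
ft_force: [-0.2, 0.1, 0.9]
gripper_width: 0.4
grip_force: 20.2
```

Request:
send_rows --plan '[{"dx":0.0015,"dy":-0.001,"dz":-0.026,"ax":0,"ay":0,"az":0,"fingers":0.8},{"dx":0,"dy":0,"dz":0,"ax":0,"ay":0,"az":0,"fingers":0.8},{"dx":0,"dy":0,"dz":0,"ax":0,"ay":0,"az":0,"fingers":0.4},{"dx":0,"dy":0,"dz":0,"ax":0,"ay":0,"az":0,"fingers":0.4},{"dx":0,"dy":0,"dz":0.03,"ax":0,"ay":0,"az":0,"fingers":0.4}]'

```text
time_s: 15.85
ee_pos: [0.6381, -0.0738, 0.3275]
orientation: [0.049, 0.999, 0.0, -0.002]
ft_force: [1.0, 0.7, 1.6]
gripper_width: 0.603
grip_force: 0.0
```

Request:
send_rows --plan '[{"dx":-0.04,"dy":0.01,"dz":0.015,"ax":0,"ay":0,"az":0,"fingers":0.6},{"dx":-0.06,"dy":0.01,"dz":0,"ax":0,"ay":0,"az":0,"fingers":0.6},{"dx":-0.05,"dy":0.013,"dz":-0.03,"ax":0,"ay":0,"az":0,"fingers":0.6},{"dx":-0.04,"dy":0.013,"dz":-0.04,"ax":0,"ay":0,"az":0,"fingers":0.6},{"dx":0,"dy":0,"dz":-0.03,"ax":0,"ay":0,"az":0,"fingers":0.6}]'

```text
time_s: 16.48
ee_pos: [0.4467, -0.0272, 0.2433]
orientation: [0.049, 0.999, 0.0, 0.0]
ft_force: [0.3, -0.2, 1.3]
gripper_width: 0.405
grip_force: 0.0
```

Run:
```python
from h import *
o=get_obs();print({k:np.round(o[k],4) for k in('time_s','ee_pos','orientation','gripper_width','grip_force')})
a=snap('wrist','w7');b=snap('top','t7')
cv2.imwrite('pics/m7.png',np.hstack([a[:,100:460],cv2.resize(b[165:265,295:400],(440,420),interpolation=cv2.INTER_CUBIC)]))
```

```text
{'time_s': np.float64(16.475), 'ee_pos': array([ 0.4467, -0.0272,  0.2433]), 'orientation': array([4.850e-02, 9.988e-01, 1.000e-04, 1.000e-04]), 'gripper_width': np.float64(0.4046), 'grip_force': np.float64(0.0)}
```

View pics/m7.png

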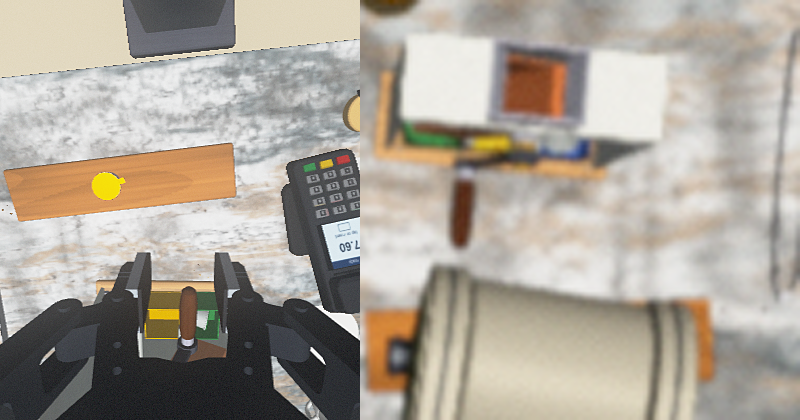

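A white pot shows inside the green tray at (207,320), and the lever hangs between the fingers. Caging it again, then pushing right to the middle.

Request:
send_rows --plan '[{"dx":0.045,"dy":0,"dz":-0.03,"ax":0,"ay":0,"az":0,"fingers":0.6},{"dx":0.042,"dy":0,"dz":-0.025,"ax":0,"ay":0,"az":0,"fingers":0.6},{"dx":0,"dy":0,"dz":-0.01,"ax":0,"ay":0,"az":0,"fingers":0.6},{"dx":0,"dy":0,"dz":-0.03,"ax":0,"ay":0,"az":0,"fingers":0.6},{"dx":0,"dy":0,"dz":-0.022,"ax":0,"ay":0,"az":0,"fingers":0.6},{"dx":0,"dy":0,"dz":0,"ax":0,"ay":0,"az":0,"fingers":0.6}]'

```text
time_s: 17.32
ee_pos: [0.5357, -0.0282, 0.1274]
orientation: [0.049, 0.999, 0.0, -0.001]
ft_force: [0.4, -0.2, -0.3]
gripper_width: 0.398
grip_force: 0.0
```

Request:
send_rows --plan '[{"dx":-0.001,"dy":-0.008,"dz":0,"ax":0,"ay":0,"az":0,"fingers":0.6},{"dx":-0.001,"dy":-0.008,"dz":-0.001,"ax":0,"ay":0,"az":0,"fingers":0.6},{"dx":-0.001,"dy":-0.008,"dz":-0.001,"ax":0,"ay":0,"az":0,"fingers":0.6},{"dx":-0.001,"dy":-0.008,"dz":-0.001,"ax":0,"ay":0,"az":0,"fingers":0.6}]'

```text
time_s: 17.82
ee_pos: [0.5324, -0.0607, 0.1245]
orientation: [0.049, 0.999, 0.0, 0.0]
ft_force: [1.8, 3.0, -1.1]
gripper_width: 0.398
grip_force: 1.5
```

Request:
send_rows --plan '[{"dx":-0.0005,"dy":-0.006,"dz":-0.001,"ax":0,"ay":0,"az":0,"fingers":0.6},{"dx":-0.0005,"dy":-0.006,"dz":0,"ax":0,"ay":0,"az":0,"fingers":0.6},{"dx":0,"dy":-0.004,"dz":0,"ax":0,"ay":0,"az":0,"fingers":0.6}]'

```text
time_s: 18.2
ee_pos: [0.5309, -0.0765, 0.123]
orientation: [0.049, 0.999, 0.0, -0.0]
ft_force: [0.1, 2.5, -1.9]
gripper_width: 0.399
grip_force: 1.4
```

Request:
send_rows --plan '[{"dx":0,"dy":-0.002,"dz":0,"ax":0,"ay":0,"az":0,"fingers":0.6},{"dx":0,"dy":-0.0012,"dz":0,"ax":0,"ay":0,"az":0,"fingers":0.6},{"dx":0,"dy":0,"dz":0,"ax":0,"ay":0,"az":0,"fingers":0.6}]'

```text
time_s: 18.58
ee_pos: [0.5312, -0.0793, 0.1233]
orientation: [0.049, 0.999, -0.0, -0.0]
ft_force: [0.6, 2.5, -1.6]
gripper_width: 0.399
grip_force: 1.1
```

The spout is at the middle. Release, slide out and go to the yellow pot.

Request:
send_rows --plan '[{"dx":0.001,"dy":0.007,"dz":0,"ax":0,"ay":0,"az":0,"fingers":0.6},{"dx":0.001,"dy":0.006,"dz":0,"ax":0,"ay":0,"az":0,"fingers":0.6},{"dx":0,"dy":0,"dz":0,"ax":0,"ay":0,"az":0,"fingers":0.6},{"dx":-0.045,"dy":0.0045,"dz":0,"ax":0,"ay":0,"az":0,"fingers":0.6},{"dx":-0.045,"dy":0.0045,"dz":0,"ax":0,"ay":0,"az":0,"fingers":0.6},{"dx":0,"dy":-0.034,"dz":-0.01,"ax":0,"ay":0,"az":0,"fingers":0.3},{"dx":0,"dy":-0.031,"dz":-0.024,"ax":0,"ay":0,"az":0,"fingers":0.3},{"dx":0,"dy":0,"dz":0,"ax":0,"ay":0,"az":0,"fingers":0.3}]'

```text
time_s: 19.58
ee_pos: [0.4419, -0.1235, 0.0878]
orientation: [0.05, 0.999, 0.0, -0.001]
ft_force: [0.1, 0.2, 0.1]
gripper_width: 0.698
grip_force: 0.0
```

Run:
```python
from h import *
o=get_obs();print({k:np.round(o[k],4) for k in('time_s','ee_pos','orientation','gripper_width')})
a=snap('wrist','w8'); b=snap('top','t8'); hsv=cv2.cvtColor(a,cv2.COLOR_BGR2HSV)
m=cv2.inRange(hsv,(23,180,120),(34,255,255)); m[280:]=0
m=cv2.morphologyEx(m,cv2.MORPH_OPEN,cv2.getStructuringElement(cv2.MORPH_ELLIPSE,(17,17)))
n,l,s,ce=cv2.connectedComponentsWithStats(m)
c=cam('wrist')
for i in range(1,n): print(s[i],ce[i].round(1),onplane(c,*ce[i],.034).round(4))
```

```text
{'time_s': np.float64(19.575), 'ee_pos': array([ 0.4419, -0.1235,  0.0878]), 'orientation': array([ 5.000e-02,  9.988e-01,  1.000e-04, -1.200e-03]), 'gripper_width': np.float64(0.6976)}
[ 262  209   47   45 1659] [285.  230.9] [ 0.4458 -0.1216  0.034 ]
```

Request:
send_rows --plan '[{"dx":0.003,"dy":0.0015,"dz":-0.035,"ax":0,"ay":0,"az":0,"fingers":0.3},{"dx":0,"dy":0,"dz":-0.028,"ax":0,"ay":0,"az":0,"fingers":0.3},{"dx":0,"dy":0,"dz":0,"ax":0,"ay":0,"az":0,"fingers":0.45},{"dx":0,"dy":0,"dz":0,"ax":0,"ay":0,"az":0,"fingers":0.8},{"dx":0,"dy":0,"dz":0,"ax":0,"ay":0,"az":0,"fingers":0.8}]' --squeeze 20

```text
time_s: 20.3
ee_pos: [0.4476, -0.1211, 0.0281]
orientation: [0.049, 0.999, -0.0, 0.001]
ft_force: [-0.8, -0.0, -0.3]
gripper_width: 0.404
grip_force: 19.9
```

Request:
send_rows --plan '[{"dx":0,"dy":0,"dz":0.06,"ax":0,"ay":0,"az":0,"fingers":0.8},{"dx":0,"dy":0,"dz":0.06,"ax":0,"ay":0,"az":0,"fingers":0.8},{"dx":0.02,"dy":0.006,"dz":0.055,"ax":0,"ay":0,"az":0,"fingers":0.8},{"dx":0.032,"dy":0.008,"dz":0.05,"ax":0,"ay":0,"az":0,"fingers":0.8},{"dx":0.032,"dy":0.008,"dz":0.05,"ax":0,"ay":0,"az":0,"fingers":0.8},{"dx":0.045,"dy":0.01,"dz":0.024,"ax":0,"ay":0,"az":0,"fingers":0.8},{"dx":0.035,"dy":0.008,"dz":0,"ax":0,"ay":0,"az":0,"fingers":0.8},{"dx":0.03,"dy":0.008,"dz":0,"ax":0,"ay":0,"az":0,"fingers":0.8}]'

```text
time_s: 21.3
ee_pos: [0.6418, -0.0725, 0.3271]
orientation: [0.049, 0.999, -0.0, 0.001]
ft_force: [-0.5, -0.9, -0.4]
gripper_width: 0.397
grip_force: 20.2
```

Request:
send_rows --plan '[{"dx":0,"dy":0,"dz":0,"ax":0,"ay":0,"az":0,"fingers":0.8},{"dx":0,"dy":0,"dz":0,"ax":0,"ay":0,"az":0,"fingers":0.8}]'

```text
time_s: 21.55
ee_pos: [0.6399, -0.073, 0.3259]
orientation: [0.049, 0.999, -0.0, 0.0]
ft_force: [-0.1, -0.1, -0.6]
gripper_width: 0.402
grip_force: 20.2
```

Request:
send_rows --plan '[{"dx":0,"dy":-0.001,"dz":-0.026,"ax":0,"ay":0,"az":0,"fingers":0.8},{"dx":0,"dy":0,"dz":0,"ax":0,"ay":0,"az":0,"fingers":0.8},{"dx":0,"dy":0,"dz":0,"ax":0,"ay":0,"az":0,"fingers":0.4},{"dx":0,"dy":0,"dz":0,"ax":0,"ay":0,"az":0,"fingers":0.4},{"dx":0,"dy":0,"dz":0.03,"ax":0,"ay":0,"az":0,"fingers":0.4}]'

```text
time_s: 22.18
ee_pos: [0.6392, -0.0737, 0.3275]
orientation: [0.049, 0.999, 0.0, -0.002]
ft_force: [0.8, -0.1, 0.4]
gripper_width: 0.598
grip_force: 0.0
```

Request:
send_rows --plan '[{"dx":-0.04,"dy":0.0,"dz":0.015,"ax":0,"ay":0,"az":0,"fingers":0.4},{"dx":-0.06,"dy":0.0,"dz":0,"ax":0,"ay":0,"az":0,"fingers":0.4},{"dx":-0.055,"dy":0,"dz":-0.02,"ax":0,"ay":0,"az":0,"fingers":0.2},{"dx":-0.05,"dy":0,"dz":-0.03,"ax":0,"ay":0,"az":0,"fingers":0},{"dx":-0.02,"dy":0,"dz":-0.03,"ax":0,"ay":0,"az":0,"fingers":0},{"dx":0,"dy":0,"dz":0,"ax":0,"ay":0,"az":0,"fingers":0}]'

```text
time_s: 22.92
ee_pos: [0.4134, -0.0735, 0.2629]
orientation: [0.049, 0.999, 0.0, -0.001]
ft_force: [0.0, 0.4, -0.6]
gripper_width: 0.998
grip_force: 0.0
```

Run:
```python
from h import *
o=get_obs();print({k:np.round(o[k],4) for k in('time_s','ee_pos','gripper_width','grip_force')})
a=snap('wrist','w9');b=snap('top','t9')
cv2.imwrite('pics/m9.png',np.hstack([cv2.resize(a[220:370,220:350],(364,420)),cv2.resize(b[165:265,295:400],(436,420),interpolation=cv2.INTER_CUBIC)]))
```

```text
{'time_s': np.float64(22.925), 'ee_pos': array([ 0.4134, -0.0735,  0.2629]), 'gripper_width': np.float64(0.9977), 'grip_force': np.float64(0.0)}
```

View pics/m9.png

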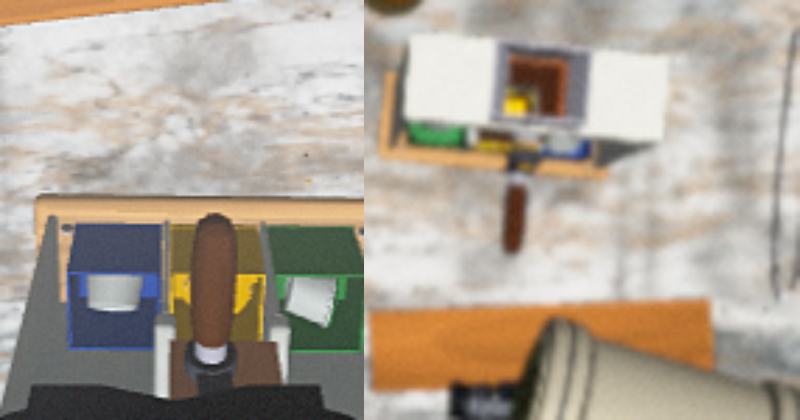

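The blue and green pots sit in their trays at (115,293) and (310,298), but the yellow tray is hidden behind the grip. I'll move the wrist sideways and check by numbers, and compare the throat before and after the drop.

Request:
send_rows --plan '[{"dx":0,"dy":-0.055,"dz":0,"ax":0,"ay":0,"az":0,"fingers":0},{"dx":0,"dy":-0.03,"dz":0,"ax":0,"ay":0,"az":0,"fingers":0},{"dx":0,"dy":0,"dz":0,"ax":0,"ay":0,"az":0,"fingers":0}]'

```text
time_s: 23.4
ee_pos: [0.4168, -0.161, 0.2663]
orientation: [0.05, 0.999, -0.001, 0.001]
ft_force: [-0.3, 0.4, 0.3]
gripper_width: 1.003
grip_force: 0.0
```

Run:
```python
from h import *
A,B=cv2.imread('pics/t8.png'),cv2.imread('pics/t9.png')
def cls(p):
    b,g,r=map(int,p); h,s,v=cv2.cvtColor(np.uint8([[p]]),cv2.COLOR_BGR2HSV)[0,0]
    if s<70: return 'W' if v>140 else ('w' if v>90 else '.')
    return 'r' if h<15 or h>165 else 'o' if h<22 else 'Y' if h<36 else 'G' if h<90 else 'B'
for v in range(176,203): print(v,''.join(cls(A[v,u]) for u in range(310,362)),' ',''.join(cls(B[v,u]) for u in range(310,362)))
a=snap('wrist','w10');c=cam('wrist')
for y in(-.054,0,.054):
    print(y,np.round(proj(c,np.array([.639,-.074,.03])+y*np.array([.098,.995,0]))))
for v in range(240,350,3): print(v,''.join(cls(a[v,u]) for u in range(270,440,2)))
```

```text
176 WWWWWWWWWWWWWWWWWWwwwwwwwwwwwWWWWWWWWWWWWWWWWWWWWWWW   WWWWWWWWWWWWWWWWWWwwwwwwwwwwWWWWWWWWWWWWWWWWWWWWWWWW
177 WWWWWWWWWWWWWWWWWWWwwwww.....wwwwwwWWWWWWWWWWWWWWWWW   WWWWWWWWWWWWWWWWWWWwwwwwww.....wwwwWWWWWWWWWWWWWWWWW
178 WWWWWWWWWWWWWWWWWWWWrrrrrrrw.wwrwwwwwwwWWWWWWWWWWWWW   WWWWWWWWWWWWWWWWWWWwrrrrrrrwwwwwwwwwwwwWWWWWWWWWWWWW
179 WWWWWWWWWWWWWWWWWWWwrrrrrrrrrrrrrrwwwwwWWWWWWWWWWWWW   WWWWWWWWWWWWWWWWWWWwrrrrrrrrrrrrrrwwwwwWWWWWWWWWWWWW
180 WWWWWWWWWWWWWWWWWWwwrrrrrrrrrrrrrrwwwwwWWWWWWWWWWWWW   WWWWWWWWWWWWWWWWWWwwrrrrrrrrrrrrrrwwwwWWWWWWWWWWWWWW
181 WWWWWWWWWWWWWWWWWWwwrrrrrrrrrrrrrrwwwwWWWWWWWWWWWWWW   WWWWWWWWWWWWWWWWWWwwrrrrrrrrrrrrrrwwwwWWWWWWWWWWWWWW
182 WWWWWWWWWWWWWWWWWWwwrrrrrrrrrrrrrrwwwwWWWWWWWWWWWWWW   WWWWWWWWWWWWWWWWWWWwrrrrrrrrrrrrrrwwwwWWWWWWWWWWWWWW
183 WWWWWWWWWWWWWWWWWWWwrrrrrrrrrrrrrrwwwwWWWWWWWWWWWWWW   WWWWWWWWWWWWWWWWWWwwrrrrrrrrrrrrrrwwwwWWWWWWWWWWWWWW
184 WWWWWWWWWWWWWWWWWWwwrrrrrrrrrrrrrrwwwwWWWWWWWWWWWWWW   WWWWWWWWWWWWWWWWWWwwrrrrrrrrrrrrrrwwwwWWWWWWWWWWWWWW
185 WWWWWWWWWWWWWWWWWWwwooorrrrrrrrrrrwwwwWWWWWWWWWWWWWW   WWWWWWWWWWWWWWWWWWwwoorrrrrrrrrrr
[... 4604 characters left out ...]
wwBBBBBBBBBBBBBBBBBwwWWWWYYYoYYYorrrrrrr.............................B
330 WWWWWWWWWWWwwwwwwBBBBBBBBBBBBBBBBwwwWWWWoYYYoYo.wrrrrrw..............................
333 WWWWWWWWWWWwwwwwwBBBBBBBBBBBBBBBBwwwWWWrrrrrrr..wWWWWW...............................
336 WWWWWWWWWWWWwwwwwwwwwwwwwwwwwwwwwwwwWWWrrrrrrr...WWWWW...............................
339 WWWWWWWWWWWWwwwwwwwwwwwwwwwwwwwwwwwwWWWrrrrrrr..........r............................
342 WWWWWWWWWWWWwwwwwwwwwwwwwwwwwwwwwwwWWWWrrrrrrrr.w.......r......Y.....G...........G...
345 WWWWWWWWWWWWwwwwwwwwwwwwwwwwwwwwwwwWWWWrrrrrrrrrr.......................G............
348 WWWWWWWWWWWWwwwwwwwwwwwwwwwwwwwwwwwWWWWrrrrrrrrrrr..............................B....
```

The throat looks the same before and after the drop, so the yellow pot is not stuck there. I'll tilt the tool to look under the grip, straight into the yellow tray.

Request:
send_rows --plan '[{"dx":0.005,"dy":0.022,"dz":-0.01,"ax":0,"ay":-0.15,"az":0,"fingers":0},{"dx":0.005,"dy":0.022,"dz":-0.015,"ax":0,"ay":-0.15,"az":0,"fingers":0},{"dx":0.005,"dy":0.022,"dz":-0.02,"ax":0,"ay":-0.15,"az":0,"fingers":0},{"dx":0.005,"dy":0.022,"dz":-0.02,"ax":0,"ay":-0.15,"az":0,"fingers":0},{"dx":0,"dy":0,"dz":0,"ax":0,"ay":0,"az":0,"fingers":0}]'

```text
time_s: 24.08
ee_pos: [0.4629, -0.0782, 0.1702]
orientation: [0.045, 0.954, 0.018, 0.296]
ft_force: [-0.6, 0.1, 0.7]
gripper_width: 1.002
grip_force: 0.0
```

```bash
cat > g.py <<'E'
from h import *
def cls(h,s,v):
    if s<70: return 'W' if v>140 else ('w' if v>90 else '.')
    k='r' if h<15 or h>165 else 'o' if h<22 else 'Y' if h<36 else 'G' if h<90 else 'B'
    return k if v>130 or k in'ro' else k.lower()
def grid(a,v0,v1,u0,u1,sv=1,su=1):
    h=cv2.cvtColor(a,cv2.COLOR_BGR2HSV)
    for v in range(v0,v1,sv): print(v,''.join(cls(*map(int,h[v,u])) for u in range(u0,u1,su)))
E
python3 - <<'E'
from g import *
a=snap('wrist','w11');c=cam('wrist');print(get_obs()['ee_pos'].round(3))
P=[np.round(proj(c,np.array([.639-.025*.995,-.0716,.012+z])+y*np.array([.098,.995,0]))) for y in(-.054,0,.054) for z in (0,.04)]
print(P)
u,v=map(int,(P[2]+P[3])/2)
grid(a,v-32,v+24,u-60,u+60)
E
```

```text
[ 0.461 -0.078  0.169]
[array([247., 210.]), array([247., 236.]), array([289., 208.]), array([292., 234.]), array([331., 207.]), array([336., 233.])]
189 WWWWWWWWWWWWWWWWWWWWWWWWWWWWWWWWWWWWWWWWWWWWWWWWWWWWWWWWWWWWWWWWWWWWWWWWWWWWWWWWWWWWWWWWWWWWWWWWWWWWWWWWWWWWWWoWWWWWWWWW
190 WWWWWWWWWWWWWWWWWWWWWWWWWWWWWWWWWWWWWWWWWWWWWWWWWWWWWWWWWWWWWWWWWWWWWWWWWWWWWWWWWWWWWWWWWWWWWWWWWWWWWWWWWWWWWWWWWWWWWWWW
191 WWWWWWWWWWWWWWWWWWWWWWWWWWWWWWWWWWWWWWWWWWWWWWWWWWWWWWWWWWWWWWWWWWWWWWWWWWWWWWWWWWWWWWWWWWWWWWWWWWWWWWWWWWWWWWWWWWWWWWWW
192 WWWWWWWWWWWWWWWWWWWWWWWWWWWWWWWWWWWWWWWWWWWWWWWWWWWWWWWWWWWWWWWWWWWWWWWWWWWWWWWWWWWWWWWWWWWWWWWWWWWWWWWWWWWWWWWWWWWWWWWW
193 WWWWWWWWWWWWWWWWWWWWWWWWWWWWWWWWWWWWWWWWWWWWWWWWWWWWWWWWWWWWWWWWWWWWWWWWWWWWWWWWWWWWWWWWWWWWWWWwwwwwwwwwwwoorroroooooooo
194 WWWWWWWWWWWWWWWWWWWWWWWWWWWWWWWWWWWWWWWWWWWWWWWWWWwwwwwwoowooooooooroorooorooooooooooroooororoooooooooroororoooroooroooo
195 wwwwwwwwwwwwwwwororrooroooororrrroorooororoooooroooooooorooooooooroooroooororooroooooooooorooooroorooorooorooooooooorooo
196 wrorooooooooorrorrrrooororoooorooroooooroooooooooroooorrooooooorooooooo
[... 5349 characters left out ...]
ooooooooYYYYYYYYYYYoooooooooooooooYowwwwwwg.gggggwWWWWWWWWWWWWWggg.gw...w..
240 bbbbbbwWWWWWWWWWWWWWWWWWWWWwbbbbbbbBBwwwwoYoooooooooooooooooooooooooooooooooooYYwwwwwwwwggg.g.ggggwWWWWWWWWg.......wwggw
241 bbbbbbbwWWWWWWWWWWWWWWWWWwbbbbbbbbbBBwwwwoYooooooooooooooooooooooooooooooooooooowwwwwwwwwg..gg..ggggwwWWWWGgww.wwg.w.w.g
242 bbbbbbbbbbbbWWWWWWWWWWbbbbbbbbbbbbbBBwwwwoYoooooooooooooooooooooooooooooooooooYYwwwwwwwwg..g..w.wgg..gwWWWg.g.g.....w.gg
243 bbbbbbbbbbbbbbbbbbbbbbbbbbbbbbbbbbbBBwwwwoYooooooooyooooooooooooooooooooyoyoooYowwwwwwwwgg.g.gwgg.wg.gwwgg....w..gw.g.gG
244 wbbbbbbbbbbbbbbbbbbbbbbbbbbbbbbbbbbBBbwwwoYoooooooooooooooooooooooooooooooooooYYwwwwwwww..gg....g.ww..gg...g......w.w.gG
```

The yellow lid shows as an ellipse centred in the yellow tray, so all three pots are placed and the robot touches nothing. Handing in.

```bash
python3 -c "
from station import *
print(hand_in())"
```

```text
the job is handed in; nothing more can be done
None
```

The blue, green and yellow pots each lie in the tray of their own lid's colour, checked in the wrist-camera images, and the job was handed in at about 24 s; the hand-in returned no verdict, and the highest force I read on the lever was about 23 N, at the right stop.

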